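Set the sliding fit of a post clamp

ROBOT

A 6-joint arm with a two-finger parallel gripper is mounted at the origin on a cart in front of the work surface, level with it; the furniture and walls round the work are solid. World frame = base frame: x ahead of the robot, y to its left, z up, the work surface at z = 0. Lengths are in mm, angles in rad, forces in N, time in s.
With the tool pointing down it reaches from about 325 to 850 mm from the base axis. Payload 4.4 kg.
Tool frame: the origin (TCP) lies between the finger pads, 19 mm behind the fingertips; this is the grasp point; x points along the fingers, z is the direction in which the jaws open and shut, and the axes are right-handed (so a half turn about x gives the same grasp; the last joint's range is limited). The gripper opens to 94 mm and grips with 3 to 60 N. Pads are 16 mm wide; open, the fingers measure 119 mm over their backs; the gripper's body (75 mm by 177 mm) begins 78 mm behind the grasp point.
Start: joints at [1.089, 0.207, 1.542, -0, 1.393, -0.15], TCP at [187.313, 543.637, 224.247] pointing down, gripper open.
Joint ranges: [-2.73, 2.73], [-0.86, 2.22], [0.23, 2.46], [-1.11, 4.25], [0.08, 2.63], [-2.82, 2.82]. Speed limits (rad/s): [2.79, 2.79, 3.14, 3.14, 3.14, 3.14].

INTERFACE

Orientations are given as a 3x3 rotation matrix whose columns are the frame's x, y, z axes.
In Python, from workcell import status, vision, env, finder gives the robot as it stands.
- The arm moves only by the tool arm_command, never from a script. Its argument "targets" is a list of rows, each a list of 4 numbers: the shift along the tool's x, y, z in m, then the turn about the tool's x in rad. A call has exactly 10 rows; each row shifts and turns the commanded pose from where the row before left it, along the tool's axes as they then stand; what a row does not reach is not made up. A row lasts 1/10 s, in which the tool goes at most 50 mm and 8.59 degrees, less where a joint would pass 70% of its speed; a pose out of reach is approached as far as the arm can. A call is refused whole if a number of a shift passes 0.05 or a number of a turn 0.15, either way. A call with a gripper value outside its range is refused whole. "claw" is the finger opening in m, from 0 to 0.094, set as the call begins (left out, the last holds). The fingers move at their own pace and stop on an object; the grip force is fixed at half the most. Time passes only in rows, so rows that do not move let the fingers close, or fill a call up. It gives the time, the measured TCP pose, the force and the opening at its end, in the units of the state.
- status.state(): the state, without advancing time (a new reading comes with each control period).
- vision.read_camera(name): name is "side" or "top" or "wrist"; returns the picture (420x560x3 uint8, blue, green, red); there is no depth.
- vision.calibration(name): a dict with "intrinsics" (3x3 intrinsics, pixels), "k1" (the pictures are not rectified: a ray, as slopes to the right and down, at radius r is drawn at 1 + k1 r^2 times it, then the intrinsics apply), "pose" (4x4, takes a point from camera to world coordinates); the wrist camera has in their place "hand_eye" (4x4, takes a point from camera to tool coordinates, whose origin is the TCP and whose axes are the tool frame's). Camera axes: x right, y up, looking along -z (the intrinsics and any distortion apply to the point x, -y, -z); pixel columns grow to the right and rows downward; lengths in mm; the calibration is good to about 2 mm. A picture is of the moment at which its call begins: read the wrist's pose just before it. calibration takes no time and is no camera call.
- env.close_job(): hands the job in, once; it reports no verdict.
Trained networks look in the newest picture that a camera, given by its name, has taken for a name from the list of things; names that differ only in an ending like _2 or _b are one class to them, and where a whole thing is asked for, a point or a joint stands for the part that bears it (a point fixed in the world has none). Each returns a list of dicts, best first, with "p" (0 to 1); they miss things now and then, are a little off and sometimes report something else, mostly with a low value. They report only what shows in the picture. A call takes as long as a camera call. They do not tell look-alikes from the thing itself.
- finder.spot_in(camera, thing): "extent" ([left, top, width, height] in pixels, round what is visible of it).
- finder.trace(camera, thing): "region" (420x560 bool, what is visible of it) and "extent" ([left, top, width, height] in pixels, round what is visible of it).
- finder.place_of(camera, thing): "centre" ([column, row] in pixels: a listed point, or the origin of a listed thing).
The state is a dict: "clock": time; "joints": joint angles; "joint_vel": joint speeds; "tau": joint torques, N m; "tool_pos": TCP position; "orientation": TCP orientation; "force": force on the tool from outside, world axes, zero at the start; "moment": the same for the moment, N m; "finger_gap": opening from 0.0 (shut) to 1.0 (fully open).
Only numpy, scipy, OpenCV 4.12 (cv2) and the standard library are available. Lean on these libraries where they do the work, as an engineer would, in place of code of your own. Each camera call takes 0.05 s, during which the arm holds its last target. There are 200 camera calls.

TASK

Stand the slim steel post upright in the bore of the post clamp, fully home, and let go of it. Then turn the clamp's thumbscrew clockwise (seen from above) until it seats, back it off a quarter turn so that the post is a sliding fit, and finish while still holding the wing of the screw there, gripped between the fingers. Leave the thicker stub and everything else on the bench where it is.

Things in the scene. Friction and masses are not known exactly. Their poses are not given: they have to be found in the camera images.
- post_clamp: Grey cast block, 60 (x) x 170 (y) x 40 mm (z), with a 25 mm bolted foot at each y end, fixed to the bench. Origin: centre of its underside, on the bench; z up. The bore is 50 mm from the centre toward its +y, the thumbscrew 50 mm toward its -y.
- bore (a point): Centre of the mouth of the bore in the clamp's top face, 40 mm above the bench; 20 mm wide, 30 mm deep, blind, vertical, with a slight chamfer. Axes as the clamp's.
- wing (a point): Middle of the flat wing of the black thumbscrew, on its vertical axis, 71 mm above the bench; turns with the screw. The wing is an upright plate 46 mm long (this point's x axis), 12 mm thick (its y axis), 26 mm tall (58 to 84 mm above the bench): pinch it across its thickness from above. The screw stays at the same height as it turns.
- thumbscrew (a joint): Angle of the thumbscrew in rad: 0 when seated (a hard stop), negative while backed off; grows as it turns clockwise seen from above. It starts 0.9 to 1.9 rad backed off. It turns with an even drag of 0.08 N m (plus 0.05 N m per rad/s), stays where it is left, and the torque rises sharply when it seats.
- post: Loose plain steel post, 18 mm diameter, 100 mm tall, about 0.15 kg, standing on the bench; the slimmer and taller of the two steel cylinders. Origin: centre of its foot (chamfered); z up along the post.
- stub: Thicker, shorter steel cylinder, 28 mm diameter, 60 mm tall, standing on the bench; does not fit the bore, leave it. Origin: centre of its foot.
- flux_bottle: Bystander: small amber bottle, 45 mm diameter, 107 mm tall, standing behind the clamp. Origin: centre of its underside.
- transformer: Bystander: small transformer, 50x46x52 mm, right of the clamp. Origin: centre of its underside.
- yellow_meter: Bystander: flat yellow instrument, 111x64x28 mm, right of the clamp. Origin: centre of its underside.
- tape_roll: Bystander: roll of pale masking tape lying flat, 100 mm diameter, 25 mm high, at the back. Origin: centre of its underside.
- notepad: Bystander: small notepad lying flat, 140x100x10 mm, at the left front. Origin: centre of its underside.
Things that resemble listed ones, but are neither listed nor needed, are in the scene too. What is shaped like the post but green is not meant.

How it is judged (in metres and radians):
On the way, in this order (a step that is already met when the one before it is completed fails the run):
1. the post stands upright in the bore, on its floor, and is let go (horizontal distance between post and bore below 0.004 m and z of post in the frame of bore below -0.025 m and angle between post's own z axis and vertical below 0.08 rad and contact force between the fingers and post below 0.1 N), for 0.2 s.
2. the thumbscrew is turned down until it seats (value of joint thumbscrew above -0.06 rad and horizontal distance between post and bore below 0.004 m and z of post in the frame of bore below -0.025 m and angle between post's own z axis and vertical below 0.08 rad), for 0.1 s.
At the end, for the whole second after the job is handed in: The post stands in the bore (within 4 mm of its axis, at least 25 mm deep, tilted less than 0.08 rad) untouched by the fingers; the thumbscrew, after seating, is backed off 1.57 rad within 0.26 rad, and the fingers still grip its wing (more than 3 N, TCP within 30 mm of the wing's middle) (all of step 1 and value of joint thumbscrew between -1.831 and -1.311 rad and contact force between the fingers and thumbscrew above 3 N and distance between the grasp point and wing below 0.03 m); the arm keeps its last pose, push and grip.
It fails at once if the stub or a bystander is moved by more than 25 mm (distance of any of stub, flux_bottle, transformer, yellow_meter, tape_roll, notepad from where it was at the start of the episode above 0.025 m).
It also fails if it takes over 72 s, if anything falls off the work surface, if the arm or the gripper's body presses on something with over 40 N, if the wrist force passes 120 N, or if a joint passes its speed limit or range.

## Working session

There is one attempt and no reset: what is moved stays moved. The work goes in short steps, Python scripts to look and compute and a tool call to move; the robot and the scene stay as the last step left them, time stands still between calls to the robot, and variables do not carry over. Pictures are saved under pics/ and viewed, about 8 in all and at most 12, crops included, and the job is handed in when it is done.

Besides the shell and the picture viewer there is one more tool, called after "Call:" by a JSON object that holds its "name" and its "arguments", one argument or row to a line. arm_command: Moves the arm, as the interface text tells. Its arguments: {"type":"object","properties":{"targets":{"type":"array"},"claw":{"type":"number"}},"required":["targets"]}

```bash
mkdir -p pics; ls; cat > h.py <<'E'
import numpy as np, cv2
from workcell import status, vision, env, finder
def cal(c):
    k=vision.calibration(c); K=np.array(k["intrinsics"]); 
    if "pose" in k: P=np.array(k["pose"])
    else:
        s=status.state(); T=np.eye(4); T[:3,:3]=np.array(s["orientation"]); T[:3,3]=s["tool_pos"]; P=T@np.array(k["hand_eye"])
    return K,k["k1"],P
def ray(c,px,C=None):
    K,k1,P=C or cal(c)
    d=(np.linalg.inv(K)@[px[0],px[1],1])[:2]; u=d.copy()
    for _ in range(20): u=d/(1+k1*(u@u))
    v=P[:3,:3]@[u[0],-u[1],-1]; return P[:3,3],v
def atz(c,px,z,C=None):
    o,v=ray(c,px,C); return o+v*(z-o[2])/v[2]
def proj(c,p,C=None):
    K,k1,P=C or cal(c); q=np.linalg.inv(P)@[*p,1]; u=np.array([q[0],-q[1]])/-q[2]; u=u*(1+k1*(u@u)); return (K@[*u,1])[:2]
E
python3 - <<'E'
from h import *
s=status.state(); print(s)
for c in ["top","side"]:
    im=vision.read_camera(c); cv2.imwrite(f"pics/{c}0.png",im); print(c,cal(c)[2].round(2).tolist())
    for t in ["post","stub","post_clamp","bore","wing"]:
        print(c,t,[(round(d["p"],2),np.round(d["centre"],1).tolist()) for d in finder.place_of(c,t)],[(round(d["p"],2),np.round(d["extent"]).tolist()) for d in finder.spot_in(c,t)])
print(status.state()["clock"])
E
```

```text
pics
{'clock': 0.0, 'joints': array([ 1.08852424e+00,  2.07395374e-01,  1.54292024e+00, -3.44884239e-05,
        1.39347540e+00, -1.50490511e-01]), 'joint_vel': array([-6.82690826e-04,  3.13743598e-04,  7.28747702e-04,  9.96595053e-05,
       -7.20350391e-04,  1.20731282e-04]), 'tau': array([ 3.12457760e-04, -3.70867932e+01, -2.81424344e+01,  6.98845927e-02,
        3.56947328e-02, -1.71364409e-04]), 'tool_pos': array([186.95948409, 542.96720785, 223.1207254 ]), 'orientation': array([[-9.89509448e-04, -9.45465382e-01,  3.25721096e-01],
       [-1.96336818e-03,  3.25722465e-01,  9.45463390e-01],
       [-9.99997583e-01,  2.96034521e-04, -2.17860210e-03]]), 'force': array([ 0.03999082, -0.73827593, -0.55777369]), 'moment': array([ 0.000943  , -0.0330667 , -0.03878429]), 'finger_gap': 1.0026313155947448}
top [[0.0, 0.99, -0.11, 347.48], [-1.0, 0.01, 0.01, 20.87], [0.01, 0.11, 0.99, 1378.43], [0.0, 0.0, 0.0, 1.0]]
top post [(0.64, [211.0, 192.2]), (0.59, [232.6, 211.0])] [(0.4, [208.0, 186.0, 5.0, 6.0])]
top stub [(0.55, [209.0, 218.4]), (0.33, [169.3, 266.7])] [(0.36, [286.0, 192.0, 72.
[... 237 characters left out ...]
35.0, 203.0, 16.0, 10.0])]
side [[-0.94, 0.15, -0.31, 181.31], [-0.35, -0.4, 0.85, 913.42], [0.01, 0.9, 0.43, 530.03], [0.0, 0.0, 0.0, 1.0]]
side post [(0.76, [239.0, 266.3]), (0.7, [266.1, 254.9]), (0.19, [291.9, 207.9])] [(0.61, [236.0, 227.0, 6.0, 40.0]), (0.59, [261.0, 222.0, 7.0, 28.0]), (0.16, [279.0, 183.0, 36.0, 45.0])]
side stub [(0.7, [262.8, 274.5])] [(0.64, [256.0, 249.0, 16.0, 28.0]), (0.21, [233.0, 179.0, 14.0, 36.0])]
side post_clamp [(0.75, [302.3, 188.3]), (0.62, [298.9, 215.1])] [(0.59, [278.0, 184.0, 42.0, 44.0]), (0.17, [265.0, 298.0, 84.0, 50.0])]
side bore [] [(0.61, [278.0, 181.0, 40.0, 54.0])]
side wing [(0.63, [302.2, 187.6])] [(0.44, [302.0, 182.0, 10.0, 17.0])]
1.1
```

```bash
python3 - <<'E'
from h import *
t=cv2.imread("pics/top0.png");s=cv2.imread("pics/side0.png")
a=cv2.resize(t[120:300,140:400],(780,540),interpolation=cv2.INTER_CUBIC); cv2.imwrite("pics/topc.png",a)
b=cv2.resize(s[150:360,200:360],(457,600),interpolation=cv2.INTER_CUBIC); cv2.imwrite("pics/sidec.png",b)
for n,c,p,z in [("A","top",(211,192.2),0),("B","top",(232.6,211),0),("stub?","top",(209,218.4),0),("clamp","top",(322.6,208.3),0),("bore","top",(307.4,204),40),("wing","top",(345.3,207),71),
 ("sA","side",(239,266.3),0),("sB","side",(266.1,254.9),0),("sstub","side",(262.8,274.5),0),("sclamp","side",(298.9,215.1),0),("swing","side",(302.2,187.6),71)]:
    print(n,atz(c,p,z).round(1))
E
```

```text
A [557.2 224.8   0. ]
B [501.  159.4   0. ]
stub? [478.5 229.    0. ]
clamp [ 510.6 -109.2    0. ]
bore [518.2 -61.3  40. ]
wing [ 506.3 -166.9   71. ]
sA [549. 216.   0.]
sB [507.1 145.4   0. ]
sstub [481.7 226.8   0. ]
sclamp [ 499.7 -100.9    0. ]
swing [ 507.4 -152.2   71. ]
```

View pics/topc.png

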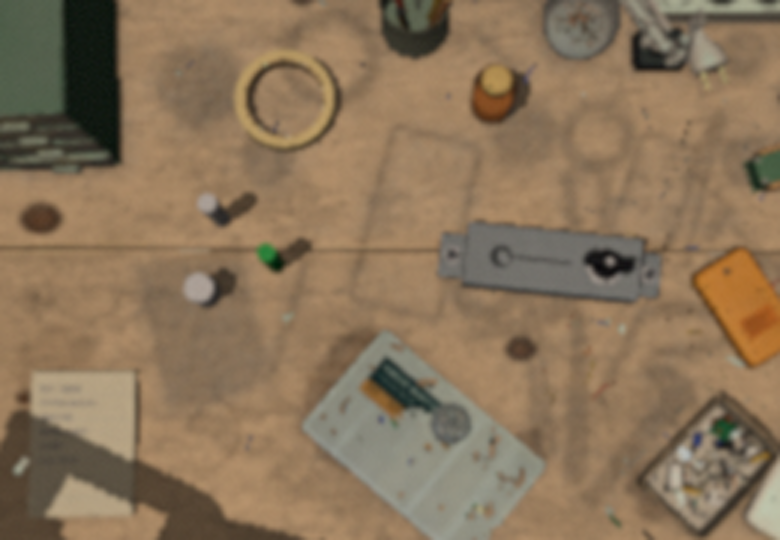

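View pics/sidec.png

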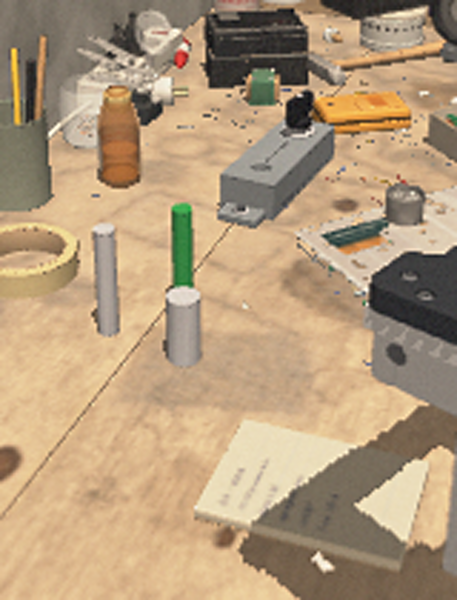

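The top crop shows the clamp with the bore at about pixel (307,205) and the black screw at about (344,208). There are three upright cylinders:

| Thing | Top pixel | Side pixel |
|---|---|---|
| Slim grey cylinder | (211,190) | (237,245) |
| Green cylinder | (231,206) | (264,235) |
| Thick short grey cylinder | (207,217) | (264,264) |

The slim, tall, grey one fits the description of the post. The green one is the look-alike and the thick one is the stub. I'll move over the post and confirm it with the wrist camera.

Call:
{"name": "arm_command", "arguments": {
  "targets": [
    [0,-0.044,-0.018,0],
    [0,-0.044,-0.018,0],
    [0,-0.044,-0.018,0],
    [0,-0.044,-0.018,0],
    [0,-0.044,-0.018,0],
    [0,-0.044,-0.018,0],
    [0,-0.044,-0.018,0],
    [0,-0.044,-0.018,0],
    [0,-0.044,-0.018,0],
    [0,-0.044,-0.018,0]
  ],
  "claw": 0.06
}}

```text
clock: 2.1
tool_pos: [546.0, 228.6, 224.4]
orientation: [[0.0, -0.945, 0.326], [0.0, 0.326, 0.945], [-1.0, -0.0, 0.0]]
force: [-0.4, 0.1, 0.9]
finger_gap: 0.637
```

```bash
cat >> h.py <<'E'
def look(n):
    C=cal("wrist"); im=vision.read_camera("wrist"); cv2.imwrite(f"pics/{n}.png",im); return C,im
def delta(p):
    s=status.state(); return (np.array(s["orientation"]).T@(np.array(p)-s["tool_pos"])/1000).round(4)
E
python3 - <<'E'
from h import *
s=status.state(); print(s["tool_pos"],s["orientation"].round(3),s["joints"].round(2),s["clock"])
print(np.round(vision.calibration("wrist")["hand_eye"],3).tolist(), vision.calibration("wrist")["intrinsics"])
C,im=look("w1")
for t in ["post","stub"]:
    for d in finder.place_of("wrist",t): print(t,d["p"],d["centre"],atz("wrist",d["centre"],0,C).round(1))
    for d in finder.spot_in("wrist",t): print(t,d["p"],d["extent"])
E
```

```text
[545.99455406 228.60637609 224.41130541] [[ 0.    -0.945  0.326]
 [ 0.     0.326  0.945]
 [-1.    -0.     0.   ]] [ 0.25  0.24  1.5   0.    1.4  -0.99] 2.1
[[0.001, 0.231, -0.973, -159.17], [0.001, 0.973, 0.231, 67.045], [1.0, -0.001, 0.001, 0.251], [0.0, 0.0, 0.0, 1.0]] [[319.30781226   0.         281.0315376 ]
 [  0.         319.30781226 207.86776262]
 [  0.           0.           1.        ]]
post 0.9 [272.3, 198.0] [553.4 214.8   0. ]
post 0.83 [217.5, 177.3] [507.8 160.5   0. ]
post 0.87 [261.5, 188.7, 19.2, 37.5]
post 0.77 [189.5, 170.9, 36.5, 33.5]
stub 0.88 [261.8, 133.6] [476.7 228.6   0. ]
stub 0.78 [246.1, 121.6, 27.6, 26.7]
```

View pics/w1.png

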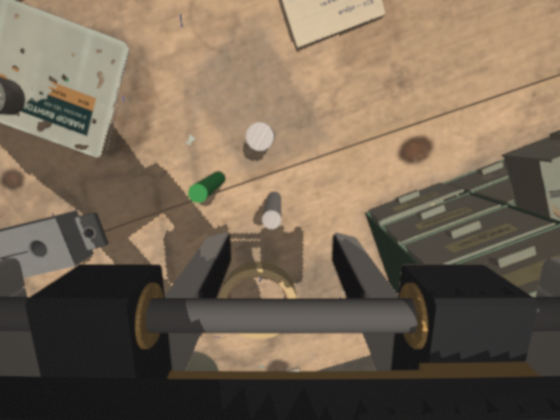

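The wrist picture shows the slim grey post's top disc at (272,218), the green look-alike at (207,187), and the stub at (260,135). That confirms the grey one is the post. Next I'll locate its top precisely.

```bash
python3 - <<'E'
from h import *
im=cv2.imread("pics/w1.png"); C=cal("wrist")
g=im[185:235,250:300].astype(int)
m=((g.min(2)>135)).astype(np.uint8)
n,l,st,ce=cv2.connectedComponentsWithStats(m)
for i in range(1,n):
    if st[i][4]>30: 
        p=ce[i]+[250,185]; print(st[i],p,atz("wrist",p,100,C).round(1))
print(proj("wrist",(553.4,214.8,100),C))
for p,z in [((272,219),100)]:
    q=atz("wrist",p,z,C); print(q, delta([q[0],q[1],70]))
E
```

```text
[ 0  5 18 12 88] [256.69318182 195.46590909] [526.2 213.2 100. ]
[ 12  26  20  18 279] [271.31899642 219.4265233 ] [551.7 218.2 100. ]
[268.42583401 222.28781165]
[551.50968255 218.9542852  100.        ] [ 0.1539 -0.0106 -0.0083]
```

Call:
{"name": "arm_command", "arguments": {
  "targets": [
    [0,-0.009,-0.009,0],
    [0,0,0,0],
    [0.02,0,0,0],
    [0.02,0,0,0],
    [0.025,0,0,0],
    [0.025,0,0,0],
    [0.025,0,0,0],
    [0.02,0,0,0],
    [0.017,0,0,0],
    [0,0,0,0]
  ]
}}

```text
clock: 3.35
tool_pos: [547.3, 218.8, 69.5]
orientation: [[-0.006, -0.946, 0.325], [-0.001, 0.325, 0.946], [-1.0, 0.005, -0.003]]
force: [-0.7, -0.4, 0.5]
finger_gap: 0.639
```

Call:
{"name": "arm_command", "arguments": {
  "targets": [
    [0,0,0,0],
    [0,0,0,0],
    [0,0,0,0],
    [0,0,0,0],
    [0,0,0,0],
    [0,0,0,0],
    [0,0,0,0],
    [0,0,0,0],
    [0,0,0,0],
    [0,0,0,0]
  ],
  "claw": 0.0
}}

```text
clock: 4.35
tool_pos: [550.5, 218.7, 72.6]
orientation: [[0.0, -0.945, 0.326], [-0.0, 0.326, 0.945], [-1.0, -0.0, 0.0]]
force: [0.4, -1.2, 2.6]
finger_gap: 0.188
```

Call:
{"name": "arm_command", "arguments": {
  "targets": [
    [-0.02,0,0,0],
    [-0.03,0,0,0],
    [-0.03,0,0,0],
    [-0.03,0,0,0],
    [-0.01,-0.01,-0.02,0],
    [0,-0.015,-0.04,0],
    [0,-0.015,-0.04,0],
    [0,-0.015,-0.04,0],
    [0,-0.015,-0.04,0],
    [0,-0.015,-0.04,0]
  ]
}}

```text
clock: 5.35
tool_pos: [558.0, -18.4, 191.0]
orientation: [[-0.002, -0.946, 0.326], [0.001, 0.326, 0.946], [-1.0, 0.002, 0.0]]
force: [0.2, -0.1, -2.3]
finger_gap: 0.185
```

Call:
{"name": "arm_command", "arguments": {
  "targets": [
    [0,-0.015,-0.03,0],
    [0,-0.01,-0.009,0],
    [0,0,0,0],
    [0,0,0,0],
    [0,0,0,0],
    [0,0,0,0],
    [0,0,0,0],
    [0,0,0,0],
    [0,0,0,0],
    [0,0,0,0]
  ]
}}

```text
clock: 6.35
tool_pos: [569.9, -61.9, 192.3]
orientation: [[0.0, -0.945, 0.326], [0.0, 0.326, 0.945], [-1.0, -0.0, 0.0]]
force: [-0.6, -0.4, -1.4]
finger_gap: 0.188
```

```bash
python3 - <<'E'
from h import *
s=status.state(); print(s["tool_pos"],s["finger_gap"],s["force"],s["joints"].round(2))
C,im=look("w2"); np.save("C2.npy",np.array([*C[0].ravel(),C[1],*C[2].ravel()]))
for t,z in [("post",0),("post_clamp",0),("bore",40),("wing",71)]:
    for d in finder.place_of("wrist",t): print(t,d["p"],d["centre"],atz("wrist",d["centre"],z,C).round(1))
cv2.imwrite("pics/w2c.png",cv2.resize(im[60:300,100:420],(800,600),interpolation=cv2.INTER_CUBIC))
E
```

```text
[569.89530201 -61.88424178 192.33374462] 0.1877299024238542 [-0.63694584 -0.37084942 -1.42701616] [-0.26  0.23  1.58  0.    1.33 -1.5 ]
post 0.85 [464.6, 71.5] [509.4 160.5   0. ]
post 0.77 [280.7, 225.5] [604.8 -74.3   0. ]
post_clamp 0.69 [222.0, 156.9] [ 510.3 -109.6    0. ]
bore 0.8 [262.3, 146.9] [513.6 -61.6  40. ]
wing 0.8 [152.7, 175.9] [ 505.  -159.8   71. ]
wing 0.34 [279.7, 225.3] [584.5 -68.1  71. ]
```

View pics/w2c.png

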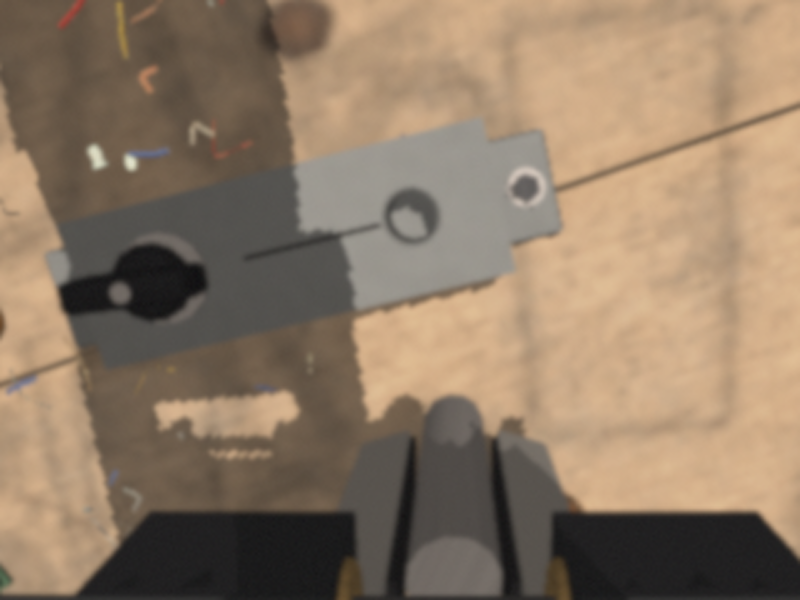

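The crop shows the bore rim centred at (412,215), which is picture pixel (265,146). The held post's foot is centred near (281,231) and its top near (282,291). The thumbscrew is at about (163,172), with its wing nearly along the clamp.

```bash
python3 - <<'E'
from h import *
a=np.load("C2.npy"); C=(a[:9].reshape(3,3),a[9],a[10:].reshape(4,4))
b=atz("wrist",(264.6,146),40,C); print("bore",b)
print("top",atz("wrist",(281.6,291),220,C),"foot",atz("wrist",(281.3,230.8),120,C))
# predicted outline of foot for TCP-centred post
T=np.array([569.9,-61.9])
th=np.linspace(0,6.283,40)
for o in [(0,0)]:
  for z in (120,220):
    q=np.array([(proj("wrist",(T[0]+9*np.cos(t),T[1]+9*np.sin(t),z),C)-[100,60])*2.5 for t in th]); print(z,q.min(0),q.max(0))
q=np.array([(proj("wrist",(b[0]+10*np.cos(t),b[1]+10*np.sin(t),40),C)-[100,60])*2.5 for t in th]); print("bore ring",q.min(0),q.max(0))
E
```

```text
bore [513.51657535 -59.19460221  40.        ]
top [572.62349487 -62.35131028 220.        ] foot [575.38450564 -63.45981548 120.        ]
120 [422.40835713 380.07439284] [482.06266522 437.39037409]
220 [401.4563727  517.41609928] [501.45906332 608.75145539]
bore ring [385.45259842 188.41375866] [437.51734921 241.28079501]
```

Call:
{"name": "arm_command", "arguments": {
  "targets": [
    [0,0.015,-0.008,0],
    [0,0.014,-0.008,0],
    [0.015,0,0,0],
    [0.02,0,0,0],
    [0.02,0,0,0],
    [0.01,0,0,0],
    [0.005,0,0,0],
    [0,0,0,0],
    [0,0,0,0],
    [0,0,0,0]
  ]
}}

```text
clock: 7.6
tool_pos: [538.2, -67.9, 123.4]
orientation: [[0.002, -0.945, 0.326], [-0.001, 0.326, 0.945], [-1.0, -0.002, 0.0]]
force: [0.1, 0.3, -2.4]
finger_gap: 0.187
```

```bash
python3 - <<'E'
from h import *
s=status.state(); print(s["tool_pos"],s["finger_gap"],s["force"],s["orientation"].round(4).tolist())
C,im=look("w3"); np.save("C3.npy",np.array([*C[0].ravel(),C[1],*C[2].ravel()]))
for d in finder.place_of("wrist","bore"): print(d["p"],d["centre"],atz("wrist",d["centre"],40,C).round(1))
cv2.imwrite("pics/w3c.png",cv2.resize(im[130:310,170:410],(800,600),interpolation=cv2.INTER_CUBIC))
E
```

```text
[538.18734135 -67.92656434 123.36530782] 0.18692684059627115 [ 0.05386909  0.30938581 -2.43629501] [[0.0021, -0.9455, 0.3257], [-0.0006, 0.3257, 0.9455], [-1.0, -0.0022, 0.0001]]
0.92 [282.5, 185.2] [512.8 -57.9  40. ]
```

View pics/w3c.png

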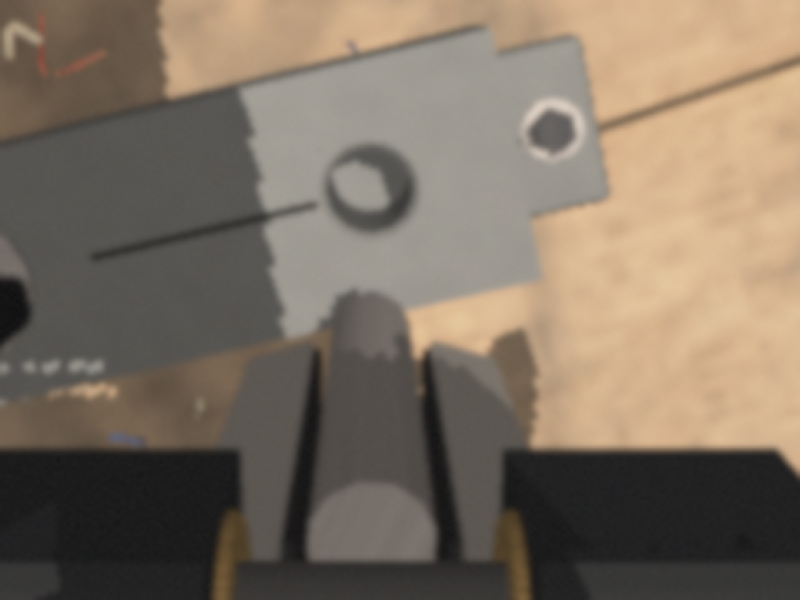

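The crop shows the bore rim centred at (370,188), spanning x 325–416 and y 143–233. The post's foot ends at about y=288 and is centred at x≈370.

```bash
python3 - <<'E'
from h import *
a=np.load("C3.npy"); C=(a[:9].reshape(3,3),a[9],a[10:].reshape(4,4))
px=lambda p:(proj("wrist",p,C)-[170,130])*3.3333
b=atz("wrist",(170+370.5/3.3333,130+188/3.3333),40,C); print("bore",b)
th=np.linspace(0,6.283,60)
R=np.array([[-.9455,.3257],[.3257,.9455]]).T # cols tool y, z
T=np.array([538.2,-67.9])
def ring(c,r,z):
    q=np.array([px((c[0]+r*np.cos(t),c[1]+r*np.sin(t),z)) for t in th]); return q.min(0).round(1),q.max(0).round(1)
print("bore10",ring(b,10,40),"bore10.5",ring(b,10.5,40))
for o in (-3,-4,-5):
    c=T+o*np.array([-.9455,.3257]); print(o,"foot r9 z51.5",ring(c,9,51.5),"r8 z50.8",ring(c,8,50.8),"top",ring(c,9,150.8))
g=cv2.imread("pics/w3.png",0)
print(g[205:232,281].tolist()); print(g[222,255:305].tolist())
E
```

```text
bore [513.33034186 -59.20831503  40.        ]
bore10 (array([327.1, 144.8]), array([413.9, 230.5])) bore10.5 (array([324.9, 142.6]), array([416. , 232.6]))
-3 foot r9 z51.5 (array([330. , 286.2]), array([409.5, 362.3])) r8 z50.8 (array([334.6, 289.7]), array([405. , 357.2])) top (array([302.7, 477. ]), array([435.2, 597.3]))
-4 foot r9 z51.5 (array([330.1, 290.5]), array([409.5, 366.5])) r8 z50.8 (array([334.6, 294. ]), array([405. , 361.3])) top (array([302.8, 483.8]), array([435. , 603.7]))
-5 foot r9 z51.5 (array([330.1, 294.8]), array([409.5, 370.6])) r8 z50.8 (array([334.6, 298.2]), array([404.9, 365.5])) top (array([302.9, 490.7]), array([434.9, 610.2]))
[155, 155, 155, 156, 155, 155, 155, 155, 155, 154, 153, 144, 126, 108, 102, 102, 102, 102, 102, 103, 102, 103, 103, 104, 103, 103, 104]
[130, 149, 156, 157, 157, 157, 157, 156, 157, 156, 155, 154, 151, 140, 120, 99, 86, 82, 85, 88, 91, 94, 96, 99, 99, 102, 102, 103, 104, 106, 106, 106, 108, 109, 115, 129, 146, 159, 165, 169, 173, 176, 180, 182, 185, 189, 190, 192, 193, 193]
```

```bash
python3 - <<'E'
from h import *
im=cv2.imread("pics/w3.png"); g=im.max(2)
for r in (224,228,232,240): print(r,g[r,262:300].tolist())
for r in (182,186,190): print(r,g[r,262:300].tolist())
print("col",g[165:207,281].tolist())
E
```

```text
224 [160, 160, 159, 155, 151, 144, 131, 110, 92, 85, 86, 89, 93, 96, 99, 102, 104, 106, 107, 108, 109, 110, 111, 113, 114, 113, 113, 114, 127, 159, 193, 214, 218, 219, 220, 219, 219, 220]
228 [157, 150, 138, 119, 103, 98, 98, 93, 86, 84, 88, 91, 94, 97, 100, 103, 105, 107, 109, 109, 110, 112, 112, 114, 114, 114, 112, 111, 111, 121, 150, 191, 218, 224, 224, 223, 221, 220]
232 [108, 110, 113, 116, 116, 114, 109, 97, 88, 88, 90, 94, 95, 98, 101, 103, 106, 108, 108, 109, 110, 112, 113, 114, 113, 109, 97, 86, 83, 88, 115, 164, 206, 220, 222, 219, 209, 190]
240 [75, 56, 40, 49, 74, 94, 94, 86, 82, 82, 81, 83, 82, 83, 83, 84, 84, 84, 83, 83, 84, 83, 83, 84, 84, 84, 83, 83, 81, 82, 81, 85, 92, 93, 77, 50, 40, 56]
182 [160, 161, 160, 159, 152, 138, 127, 133, 149, 158, 160, 162, 161, 160, 159, 159, 158, 158, 156, 154, 151, 140, 119, 97, 87, 85, 85, 85, 86, 87, 95, 109, 129, 147, 156, 158, 159, 159]
186 [160, 160, 158, 154, 144, 124, 103, 96, 117, 142, 156, 161, 162, 161, 161, 161, 160, 160, 159, 160, 160, 158, 149, 128, 103, 89, 86, 85, 81, 74, 73, 88, 112, 135, 151, 157, 160, 160]
190 [132, 128, 132, 142, 145, 136, 118, 97, 85, 89, 104, 122, 139, 149, 155, 157, 158, 158, 158, 158, 158, 157, 155, 145, 123, 95, 76, 67, 62, 64, 79, 101, 122, 141, 154, 158, 159, 159]
col [159, 159, 158, 158, 159, 159, 155, 142, 120, 100, 91, 87, 87, 90, 104, 126, 145, 154, 158, 158, 159, 160, 160, 159, 159, 158, 153, 136, 110, 89, 80, 80, 81, 90, 110, 131, 146, 154, 158, 158, 159, 159]
```

```bash
python3 - <<'E'
from h import *
a=np.load("C3.npy"); C=(a[:9].reshape(3,3),a[9],a[10:].reshape(4,4))
b=atz("wrist",(280.8,186.15),40,C); t=b+3.95*np.array([-.9455,.3257,0]); print(b,t)
s=status.state(); print(s["tool_pos"],s["force"]); t[2]=s["tool_pos"][2]; print(delta(t))
E
```

```text
[513.05855407 -59.40018532  40.        ] [509.32382907 -58.11367032  40.        ]
[537.93900593 -67.86828652 123.16343413] [ 0.22852115 -0.04978194 -1.84325011]
[-0.0001  0.0302 -0.0001]
```

Call:
{"name": "arm_command", "arguments": {
  "targets": [
    [0,0.015,0,0],
    [0,0.0152,0,0],
    [0,0,0,0],
    [0,0,0,0],
    [0.006,0,0,0],
    [0.003,0,0,0],
    [0.002,0,0,0],
    [0.002,0,0,0],
    [0.001,0,0,0],
    [0,0,0,0]
  ]
}}

```text
clock: 8.7
tool_pos: [509.0, -58.0, 108.1]
orientation: [[0.0, -0.945, 0.326], [-0.0, 0.326, 0.945], [-1.0, -0.0, -0.0]]
force: [0.8, -0.6, -2.9]
finger_gap: 0.188
```

Call:
{"name": "arm_command", "arguments": {
  "targets": [
    [0.004,0,0,0],
    [0.004,0,0,0],
    [0.004,0,0,0],
    [0.004,0,0,0],
    [0.003,0,0,0],
    [0.002,0,0,0],
    [0.001,0,0,0],
    [0.001,0,0,0],
    [0,0,0,0],
    [0,0,0,0]
  ]
}}

```text
clock: 9.7
tool_pos: [509.0, -58.0, 85.3]
orientation: [[0.001, -0.945, 0.326], [-0.0, 0.326, 0.945], [-1.0, -0.001, -0.0]]
force: [2.2, -2.0, -2.6]
finger_gap: 0.186
```

Call:
{"name": "arm_command", "arguments": {
  "targets": [
    [0.001,0,0,0],
    [0.001,0,0,0],
    [0.001,0,0,0],
    [0,0,0,0],
    [0,0,0,0],
    [0,0,0,0],
    [0,0,0,0],
    [0,0,0,0],
    [0,0,0,0],
    [0,0,0,0]
  ]
}}

```text
clock: 10.7
tool_pos: [509.1, -58.0, 82.6]
orientation: [[0.001, -0.945, 0.326], [-0.0, 0.326, 0.945], [-1.0, -0.001, -0.0]]
force: [2.0, -1.8, 4.2]
finger_gap: 0.189
```

Call:
{"name": "arm_command", "arguments": {
  "targets": [
    [0,0,0,0],
    [0,0,0,0],
    [0,0,0,0],
    [0,0,0,0],
    [0,0,0,0],
    [0,0,0,0],
    [0,0,0,0],
    [0,0,0,0],
    [0,0,0,0],
    [0,0,0,0]
  ],
  "claw": 0.05
}}

```text
clock: 11.7
tool_pos: [508.7, -57.9, 82.3]
orientation: [[0.0, -0.945, 0.326], [-0.0, 0.326, 0.945], [-1.0, -0.0, 0.0]]
force: [0.6, -0.6, 0.9]
finger_gap: 0.535
```

Call:
{"name": "arm_command", "arguments": {
  "targets": [
    [-0.02,0,0,0],
    [-0.03,0,0,0],
    [-0.035,0,0,0],
    [-0.035,0,0,0],
    [0,-0.015,-0.02,0],
    [0,-0.025,-0.03,0],
    [0,-0.025,-0.03,0],
    [0,-0.01,-0.018,0],
    [0,0,0,0],
    [0,0,0,0]
  ]
}}

```text
clock: 12.7
tool_pos: [547.0, -174.4, 201.7]
orientation: [[-0.001, -0.945, 0.326], [0.002, 0.326, 0.945], [-1.0, 0.002, 0.001]]
force: [-0.1, 0.4, -0.1]
finger_gap: 0.53
```

```bash
python3 - <<'E'
from h import *
s=status.state(); print(s["tool_pos"],s["joints"].round(2))
C,im=look("w4"); np.save("C4.npy",np.array([*C[0].ravel(),C[1],*C[2].ravel()]))
for t,z in [("wing",71),("bore",40),("post",10)]:
    for d in finder.place_of("wrist",t): print(t,d["p"],d["centre"],atz("wrist",d["centre"],z,C).round(1))
b=np.array([513.06,-59.4]);
for yaw in (-.07,-.09,-.11):
    w=b-100*np.array([-np.sin(yaw),np.cos(yaw)]); print(yaw,w.round(1),proj("wrist",(*w,84),C).round(1),proj("wrist",(*w,71),C).round(1))
print("posttop",proj("wrist",(*b,110),C))
c=proj("wrist",(505,-159,71),C).astype(int); print(c)
x,y=c[0]-90,max(0,c[1]-60); cv2.imwrite("pics/w4c.png",cv2.resize(im[y:y+135,x:x+180],(800,600),interpolation=cv2.INTER_CUBIC)); print(x,y)
E
```

```text
[ 547.0138212  -174.36271241  201.67710499] [-0.46  0.22  1.57  0.    1.35 -1.7 ]
wing 0.96 [279.7, 158.8] [ 505.1 -161.    71. ]
bore 0.84 [379.7, 129.8] [512.5 -60.   40. ]
-0.07 [ 506.1 -159.2] [282.1 160.4] [282.  159.2]
-0.09 [ 504.1 -159. ] [281.5 158.1] [281.5 157. ]
-0.11 [ 502.1 -158.8] [281.  155.8] [281.  154.8]
posttop [408.08544425 129.504448  ]
[281 157]
191 97
```

View pics/w4c.png

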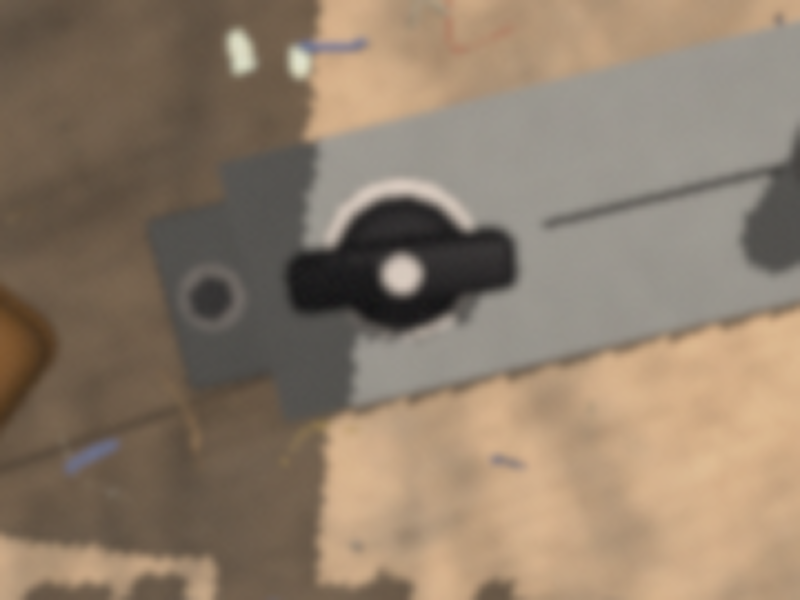

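The wing appears as a black plate running from (290,282) to (516,257) in the crop, with its silver cap centred at (402,273), picture pixel (281.5,158.4). The tool needs about a quarter turn to pinch across it.

```bash
python3 - <<'E'
from h import *
a=np.load("C4.npy"); C=(a[:9].reshape(3,3),a[9],a[10:].reshape(4,4))
f=lambda u,v,z:atz("wrist",(191+u/4.444,97+v/4.444),z,C)
l,r=f(290,282,84),f(516,257,84); c=f(402,273,84); print(l,r,c,np.linalg.norm(r-l),(l+r)/2)
d=(r-l)/np.linalg.norm(r-l); print(d, "post xy",atz("wrist",(379.7,129.8),40,C))
s=status.state(); R=np.array(s["orientation"])
# turn phi about tool x so tool y is +-d
v=R.T@d; phi=np.arctan2(v[2],v[1]); print("turn",phi,phi+np.pi,phi-np.pi)
print(delta([c[0],c[1],201.7]))
E
```

```text
[ 498.8919319  -180.20698372   84.        ] [ 508.58674456 -137.29657924   84.        ] [ 504.32760721 -159.11427591   84.        ] 43.99195613327562 [ 503.73933823 -158.75178148   84.        ]
[0.22037694 0.97541479 0.        ] post xy [512.45090684 -60.02688724  40.        ]
turn 1.462644111041847 4.60423676463164 -1.678948542547946
[ 0.0005  0.0454 -0.0003]
```

Call:
{"name": "arm_command", "arguments": {
  "targets": [
    [0,0.0227,0,0],
    [0,0.0227,0,0],
    [0,0,0,0.145],
    [0,0,0,0.145],
    [0,0,0,0.145],
    [0,0,0,0.145],
    [0,0,0,0.145],
    [0,0,0,0.145],
    [0,0,0,0.145],
    [0,0,0,0.145]
  ]
}}

```text
clock: 13.9
tool_pos: [504.6, -159.0, 202.4]
orientation: [[0.0, -0.074, 0.997], [0.0, 0.997, 0.074], [-1.0, 0.0, 0.0]]
force: [0.3, -0.0, -0.5]
finger_gap: 0.529
```

Call:
{"name": "arm_command", "arguments": {
  "targets": [
    [0,0,0,0.145],
    [0,0,0,0.145],
    [0,0,0,0.013],
    [0.03,0,0,0],
    [0.03,0,0,0],
    [0.02,0,0,0],
    [0,0,0,0],
    [0,0,0,0],
    [0,0,0,0],
    [0,0,0,0]
  ]
}}

```text
clock: 14.9
tool_pos: [506.0, -160.6, 124.0]
orientation: [[0.003, 0.221, 0.975], [-0.001, 0.975, -0.221], [-1.0, -0.001, 0.003]]
force: [0.4, 0.4, 0.5]
finger_gap: 0.528
```

```bash
python3 - <<'E'
from h import *
s=status.state(); R=np.array(s["orientation"]); print(s["tool_pos"],s["joints"].round(2),R.round(3).tolist())
C,im=look("w5")
for d in finder.place_of("wrist","wing"): print(d["p"],d["centre"],atz("wrist",d["centre"],71,C).round(1))
print(proj("wrist",(504.3,-159.1,84),C), delta([504.3,-159,80]), R.T@[.2204,.9754,0])
cv2.imwrite("pics/w5c.png",im[120:420])
E
```

```text
[ 505.96873455 -160.64652782  123.98873259] [-0.47  0.22  1.75  0.    1.17 -0.25] [[0.003, 0.221, 0.975], [-0.001, 0.975, -0.221], [-1.0, -0.001, 0.003]]
0.89 [278.8, 227.2] [ 504.7 -157.8   71. ]
[278.49355253 234.96860415] [ 0.0435  0.0012 -0.0017] [-8.08046386e-04  9.99989712e-01 -1.11525469e-03]
```

View pics/w5c.png

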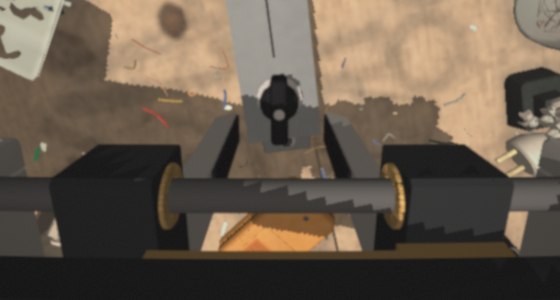

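The picture shows the wing upright at column 279, rows 195–262, centred between the open fingers and aligned with them. I'll descend and grip it.

Call:
{"name": "arm_command", "arguments": {
  "targets": [
    [0.01,0.001,-0.001,0],
    [0.01,0,0,0],
    [0.01,0,0,0],
    [0.008,0,0,0],
    [0.006,0,0,0],
    [0,0,0,0],
    [0,0,0,0],
    [0,0,0,0],
    [0,0,0,0],
    [0,0,0,0]
  ]
}}

```text
clock: 16.0
tool_pos: [504.3, -159.1, 78.7]
orientation: [[0.001, 0.222, 0.975], [-0.0, 0.975, -0.222], [-1.0, -0.0, 0.001]]
force: [0.3, -0.5, 0.2]
finger_gap: 0.528
```

Call:
{"name": "arm_command", "arguments": {
  "targets": [
    [0,0,0,0],
    [0,0,0,0],
    [0,0,0,0],
    [0,0,0,0],
    [0,0,0,0],
    [0,0,0,0],
    [0,0,0,0],
    [0,0,0,0],
    [0,0,0,0],
    [0,0,0,0]
  ],
  "claw": 0.0
}}

```text
clock: 17.0
tool_pos: [504.8, -159.1, 78.3]
orientation: [[0.002, 0.222, 0.975], [-0.0, 0.975, -0.222], [-1.0, -0.0, 0.002]]
force: [5.5, -1.3, -5.3]
finger_gap: 0.126
```

```bash
python3 - <<'E'
from h import *
s=status.state(); print(s["tool_pos"],s["joints"].round(3),s["force"],s["moment"],s["finger_gap"]*94,s["tau"].round(3))
E
```

```text
[ 504.76138328 -159.14090103   78.32599145] [-0.469  0.279  1.783  0.     1.078 -0.245] [ 5.5337672  -1.28246984 -5.26708647] [-0.21025305 -0.84887389  0.08212001] 11.872165086350563 [ -0.504 -36.762 -22.025  -0.379   1.654   0.079]
```

Call:
{"name": "arm_command", "arguments": {
  "targets": [
    [0,0,0,0.08],
    [0,0,0,0.08],
    [0,0,0,0.08],
    [0,0,0,0.08],
    [0,0,0,0.08],
    [0,0,0,0.08],
    [0,0,0,0.08],
    [0,0,0,0.08],
    [0,0,0,0],
    [0,0,0,0]
  ]
}}

```text
clock: 18.0
tool_pos: [505.1, -159.3, 78.4]
orientation: [[0.002, 0.761, 0.649], [-0.001, 0.649, -0.761], [-1.0, 0.001, 0.002]]
force: [5.1, -1.8, -5.4]
finger_gap: 0.125
```

```bash
cat >> h.py <<'E'
def yaw():
    s=status.state(); R=s["orientation"]; print("ang",np.arctan2(R[0,1],R[1,1]).round(4),"q6",s["joints"][5].round(3),"M",s["moment"].round(3),"F",s["force"].round(1),"gap",(s["finger_gap"]*94).round(2),"tau6",s["tau"][5].round(3),s["tool_pos"].round(1),s["clock"])
E
python3 -c "
from h import *
yaw()"
```

```text
Traceback (most recent call last):
  File "h.py", line 23, in yaw
    s=status.state(); R=s["orientation"]; print("ang",np.arctan2(R[0,1],R[1,1]).round(4),"q6",s["joints"][5].round(3),"M",s["moment"].round(3),"F",s["force"].round(1),"gap",(s["finger_gap"]*94).round(2),"tau6",s["tau"][5].round(3),s["tool_pos"].round(1),s["clock"])
                                                                                                                                                                             ^^^^^^^^^^^^^^^^^^^^^^^^^^
AttributeError: 'float' object has no attribute 'round'
```

```bash
sed -i 's/(s\["finger_gap"\]\*94).round(2)/round(s["finger_gap"]*94,2)/' h.py
python3 -c "
from h import *
yaw()"
```

```text
ang 0.8648 q6 0.395 M [-0.277 -0.953 -0.076] F [ 5.1 -1.8 -5.4] gap 11.76 tau6 -0.067 [ 505.1 -159.3   78.4] 18.0
```

Call:
{"name": "arm_command", "arguments": {
  "targets": [
    [0,0,0,0.05],
    [0,0,0,0.05],
    [0,0,0,0.05],
    [0,0,0,0.05],
    [0,0,0,0.05],
    [0,0,0,0],
    [0,0,0,0],
    [0,0,0,0],
    [0,0,0,0],
    [0,0,0,0]
  ]
}}

```text
clock: 19.0
tool_pos: [505.1, -159.5, 78.3]
orientation: [[0.003, 0.898, 0.44], [-0.001, 0.44, -0.898], [-1.0, 0.002, 0.002]]
force: [6.7, -1.8, -5.2]
finger_gap: 0.123
```

```bash
python3 -c "
from h import *
yaw()"
```

```text
ang 1.1147 q6 0.645 M [-0.315 -0.935 -0.045] F [ 6.7 -1.8 -5.2] gap 11.61 tau6 -0.069 [ 505.1 -159.5   78.3] 19.0
```

Call:
{"name": "arm_command", "arguments": {
  "targets": [
    [0,0,0,0.05],
    [0,0,0,0.05],
    [0,0,0,0.05],
    [0,0,0,0.05],
    [0,0,0,0],
    [0,0,0,0],
    [0,0,0,0],
    [0,0,0,0],
    [0,0,0,0],
    [0,0,0,0]
  ]
}}

```text
clock: 20.0
tool_pos: [505.1, -159.5, 78.3]
orientation: [[0.003, 0.967, 0.253], [-0.001, 0.253, -0.967], [-1.0, 0.002, 0.002]]
force: [5.6, -1.3, -4.5]
finger_gap: 0.124
```

```bash
python3 -c "
from h import *
yaw()"
```

```text
ang 1.3147 q6 0.845 M [-0.335 -0.936 -0.065] F [ 5.6 -1.3 -4.5] gap 11.69 tau6 -0.07 [ 505.1 -159.5   78.3] 20.0
```

Call:
{"name": "arm_command", "arguments": {
  "targets": [
    [0,0,0,0.05],
    [0,0,0,0.05],
    [0,0,0,0.05],
    [0,0,0,0.05],
    [0,0,0,0],
    [0,0,0,0],
    [0,0,0,0],
    [0,0,0,0],
    [0,0,0,0],
    [0,0,0,0]
  ]
}}

```text
clock: 21.0
tool_pos: [505.2, -159.6, 78.4]
orientation: [[0.003, 0.998, 0.056], [-0.001, 0.056, -0.998], [-1.0, 0.003, 0.001]]
force: [6.8, -2.3, -5.8]
finger_gap: 0.129
```

```bash
python3 -c "
from h import *
yaw()"
```

```text
ang 1.5147 q6 1.045 M [-0.341 -0.984 -0.123] F [ 6.8 -2.3 -5.8] gap 12.11 tau6 -0.07 [ 505.2 -159.6   78.4] 21.0
```

Call:
{"name": "arm_command", "arguments": {
  "targets": [
    [0,0,0,0.04],
    [0,0,0,0.04],
    [0,0,0,0.04],
    [0,0,0,0],
    [0,0,0,0],
    [0,0,0,0],
    [0,0,0,0],
    [0,0,0,0],
    [0,0,0,0],
    [0,0,0,0]
  ]
}}

```text
clock: 22.0
tool_pos: [505.1, -159.7, 78.3]
orientation: [[0.003, 0.998, -0.064], [-0.001, -0.064, -0.998], [-1.0, 0.003, 0.001]]
force: [5.8, -1.6, -6.1]
finger_gap: 0.127
```

```bash
python3 -c "
from h import *
yaw()"
```

```text
ang 1.6346 q6 1.165 M [-0.407 -0.944 -0.059] F [ 5.8 -1.6 -6.1] gap 11.94 tau6 -0.04 [ 505.1 -159.7   78.3] 22.0
```

Call:
{"name": "arm_command", "arguments": {
  "targets": [
    [0,0,0,0.03],
    [0,0,0,0.03],
    [0,0,0,0.03],
    [0,0,0,0],
    [0,0,0,0],
    [0,0,0,0],
    [0,0,0,0],
    [0,0,0,0],
    [0,0,0,0],
    [0,0,0,0]
  ]
}}

```text
clock: 23.0
tool_pos: [505.1, -159.7, 78.4]
orientation: [[0.003, 0.989, -0.151], [-0.002, -0.151, -0.989], [-1.0, 0.003, 0.002]]
force: [7.3, -2.0, -5.4]
finger_gap: 0.128
```

```bash
python3 -c "
from h import *
yaw()"
```

```text
ang 1.7224 q6 1.253 M [-0.324 -0.979  0.547] F [ 7.3 -2.  -5.4] gap 12.06 tau6 0.515 [ 505.1 -159.7   78.4] 23.0
```

Call:
{"name": "arm_command", "arguments": {
  "targets": [
    [0,0,0,0.03],
    [0,0,0,0.03],
    [0,0,0,0.03],
    [0,0,0,0],
    [0,0,0,0],
    [0,0,0,0],
    [0,0,0,0],
    [0,0,0,0],
    [0,0,0,0],
    [0,0,0,0]
  ]
}}

```text
clock: 24.0
tool_pos: [504.9, -159.7, 78.4]
orientation: [[0.002, 0.971, -0.238], [-0.002, -0.238, -0.971], [-1.0, 0.002, 0.002]]
force: [4.9, -2.0, -5.2]
finger_gap: 0.138
```

```bash
python3 -c "
from h import *
yaw()"
```

```text
ang 1.8115 q6 1.343 M [-0.367 -0.894  0.753] F [ 4.9 -2.  -5.2] gap 13.02 tau6 0.753 [ 504.9 -159.7   78.4] 24.0
```

Seated: the moment jumped from about -0.06 to +0.55 N m at 1.72 rad, then to +0.75 with the jaw gap opening to 13 mm, so the wing skewed a little in the pads. The stop is at about 1.68 rad, so I'll back off to a tool angle of about 0.11 rad.

Call:
{"name": "arm_command", "arguments": {
  "targets": [
    [0,0,0,-0.1],
    [0,0,0,-0.1],
    [0,0,0,-0.1],
    [0,0,0,-0.1],
    [0,0,0,-0.1],
    [0,0,0,-0.1],
    [0,0,0,-0.1],
    [0,0,0,-0.1],
    [0,0,0,-0.1],
    [0,0,0,0]
  ]
}}

```text
clock: 25.0
tool_pos: [504.8, -159.6, 78.4]
orientation: [[0.002, 0.791, 0.612], [-0.001, 0.612, -0.791], [-1.0, 0.001, 0.002]]
force: [5.4, -2.4, -4.8]
finger_gap: 0.126
```

Call:
{"name": "arm_command", "arguments": {
  "targets": [
    [0,0,0,-0.1],
    [0,0,0,-0.1],
    [0,0,0,-0.1],
    [0,0,0,-0.1],
    [0,0,0,-0.1],
    [0,0,0,-0.1],
    [0,0,0,-0.1],
    [0,0,0,-0.1],
    [0,0,0,0],
    [0,0,0,0]
  ]
}}

```text
clock: 26.0
tool_pos: [504.7, -159.5, 78.4]
orientation: [[0.002, 0.114, 0.993], [-0.001, 0.993, -0.114], [-1.0, -0.001, 0.002]]
force: [5.4, -1.5, -4.9]
finger_gap: 0.125
```

```bash
python3 - <<'E'
from h import *
yaw()
C,im=look("w6"); s=vision.read_camera("side")
for c in ("wrist","side"):
  for t in ("post","wing"):
    print(c,t,[(round(d["p"],2),d["centre"]) for d in finder.place_of(c,t)])
for z in (10,110): print(proj("wrist",(513.06,-59.4,z),C),proj("side",(513.06,-59.4,z)))
a=cv2.resize(im[0:300,130:430],(400,400)); b=cv2.resize(s[150:240,250:340],(400,400),interpolation=cv2.INTER_CUBIC); cv2.imwrite("pics/fin.png",np.hstack([a,b]))
E
```

```text
ang 0.1147 q6 -0.355 M [-0.389 -0.839  0.092] F [ 5.4 -1.5 -4.9] gap 11.73 tau6 0.066 [ 504.7 -159.5   78.4] 26.0
wrist post [(0.78, [278.1, 79.1]), (0.3, [278.7, 257.5])]
wrist wing [(0.75, [278.4, 255.7])]
side post [(0.78, [263.5, 255.7]), (0.47, [290.6, 216.3])]
side wing [(0.65, [305.9, 187.2])]
[276.95370601  80.68128337] [290.42821793 217.17919327]
[273.82518359  38.54609107] [290.94579739 186.28505104]
```

View pics/fin.png

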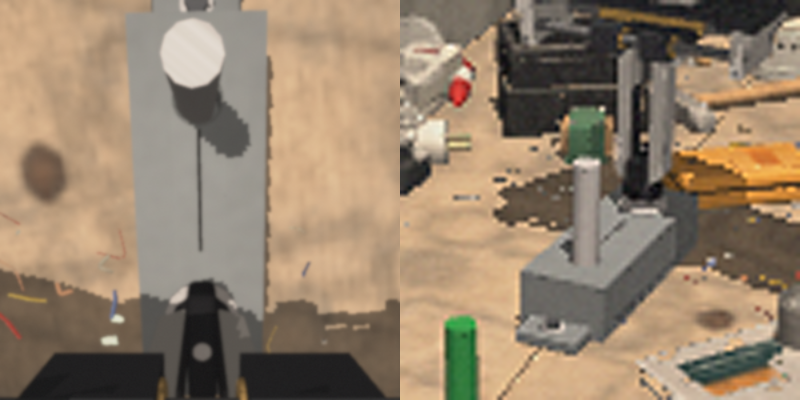

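The left half shows the post upright in the bore, with its top disc at (193,53), and the wing pinched in line with the fingers at (203,350). The right half shows the post's top at side row 186, against 186.3 predicted for fully home. Handing in.

```bash
python3 -c "
from h import *
yaw(); print(env.close_job())"
```

```text
ang 0.1147 q6 -0.355 M [-0.414 -0.831  0.074] F [ 4.5 -1.2 -5. ] gap 11.59 tau6 0.08 [ 504.7 -159.5   78.3] 26.3
the job is handed in; nothing more can be done
None
```

I stood the slim steel post in the bore and released it. I then turned the thumbscrew clockwise until it seated, backed it off about a quarter turn, and handed in at 26.3 s still gripping the wing. No verdict was reported.

- **Post:** in the final pictures it stands upright in the bore. Its top is at side-camera row 186, against 186.3 predicted for fully home.
- **Seating:** the moment about the screw axis jumped from about -0.06 to +0.55 N m near 1.7 rad, then to +0.75 N m. At that point the wing skewed slightly in the pads and the gap opened to 13.0 mm. It closed back to about 12 mm on backing off.
- **Back-off:** the tool ended at 0.115 rad, so the screw is backed off about 1.57 rad. The stop position is only known to about ±0.04 rad, well inside the 0.26 rad allowed.
- **Grip:** the final gap was 11.6 mm on the 12 mm wing. The grasp point is about 7 mm above the wing's middle.
- **Other things:** the green look-alike, the stub and the bystanders were not touched on any move. I did not re-measure their positions at the end.

No checks failed. The detector's positions differed from my own measurements by a few millimetres, so I used my own for the insertion.

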